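# Sort left and right jawbone casts into their trays

### The job

Sort the three loose jawbone casts on the science bench by handedness: lay each left-hand or right-hand half jaw in the tray whose fixed sample is of the same hand (not its mirror image). Set them down gently without dropping them, each flat on the tray floor with the cheek side up as it lies now, none leaning on a wall or on another. Leave the other things on the bench in their places.

Things in the scene. Friction and masses are not known exactly. Their poses are not given: they have to be found in the camera images.
- cast_left: Left-hand half jaw, cream resin, 0.11 kg, lying on its flat inner face, ridged cheek face up. 120 x 56 mm, 18 mm thick (ridge 21). Origin: underside, mid outline; z up, x to chin, teeth to -y. Straight 20 mm wide bar, x -48 to 52, centred on y +18 mm; 28 mm wide rear branch at -x end. Seen from above, teeth at the top, chin is on the left.
- cast_right_a: Right-hand half jaw, cream resin, 0.11 kg, lying on its flat inner face, ridged cheek face up. 120 x 56 mm, 18 mm thick (ridge 21). Origin: underside, mid outline; z up, x to chin, teeth to +y. Straight 20 mm wide bar, x -48 to 52, centred on y -18 mm; 28 mm wide rear branch at -x end. Seen from above, teeth at the top, chin is on the right.
- cast_right_b: Right-hand half jaw, cream resin, 0.11 kg, lying on its flat inner face, ridged cheek face up. 120 x 56 mm, 18 mm thick (ridge 21). Origin: underside, mid outline; z up, x to chin, teeth to +y. Straight 20 mm wide bar, x -48 to 52, centred on y -18 mm; 28 mm wide rear branch at -x end. Seen from above, teeth at the top, chin is on the right.
- cast_left_grip (a point): Grip point of cast_left, on the underside: middle of the toothless gap of the bar (x +23, y +18 mm from the cast's origin, same axes). Here the bare bar is 20 mm wide across y, 18 mm high; molars begin 20 mm behind (-x), incisors 23 mm ahead.
- cast_right_a_grip (a point): Grip point of cast_right_a, on the underside: middle of the toothless gap of the bar (x +23, y -18 mm from the cast's origin, same axes). Here the bare bar is 20 mm wide across y, 18 mm high; molars begin 20 mm behind (-x), incisors 23 mm ahead.
- cast_right_b_grip (a point): Grip point of cast_right_b, on the underside: middle of the toothless gap of the bar (x +23, y -18 mm from the cast's origin, same axes). Here the bare bar is 20 mm wide across y, 18 mm high; molars begin 20 mm behind (-x), incisors 23 mm ahead.
- tray_left: Fixed aluminium tray for left-hand casts: 260 (x) x 170 mm, walls 5 mm thick, 30 mm high; floor 5 mm above the bench. Origin: underside, centre of the open tray; z up. A grey block (28 mm high) on its +x end, x 131 to 216 mm, carries a fixed left-hand sample jaw, cheek face up, chin to +y, top 44 mm high. The trays differ only in the sample and may swap sides.
- tray_right: Fixed aluminium tray for right-hand casts: 260 (x) x 170 mm, walls 5 mm thick, 30 mm high; floor 5 mm above the bench. Origin: underside, centre of the open tray; z up. A grey block (28 mm high) on its +x end, x 131 to 216 mm, carries a fixed right-hand sample jaw, cheek face up, chin to +y, top 44 mm high. The trays differ only in the sample and may swap sides.
- magnifier: loose hand lens, grey rim and handle, 132 mm long (along x), rim 66 mm across, 10 mm high, lying among the casts; a bystander. Origin: its underside, at the middle
- petri_dish: loose clear dish, 70 mm across, 14 mm high; a bystander. Origin: its underside, at the middle
- specimen_jar: loose glass jar with white lid, 60 mm across, 85 mm high; a bystander. Origin: its underside, at the middle
- slide_box: loose wooden slide box, 60 x 100 x 32 mm; a bystander. Origin: its underside, at the middle
- marker: loose pen, 130 mm long (along x), 15 mm thick; a bystander. Origin: its underside, at the middle
- forceps: loose steel forceps, 122 mm long (along x), 7 mm high; a bystander. Origin: its underside, at the middle

How it is judged:
At the end, for the whole second after the job is handed in: Each of the three casts lies inside the tray of its own hand, its underside less than 10 mm above the tray's underside (flat on the 5 mm floor, not stacked), cheek side up within 0.12 rad of level, at rest and released (x of cast_left in the frame of tray_left between -0.125 and 0.125 m and y of cast_left in the frame of tray_left between -0.08 and 0.08 m and z of cast_left in the frame of tray_left below 0.01 m and angle between each of cast_left, cast_right_a, cast_right_b's own z axis and vertical below 0.12 rad and linear speed of each of cast_left, cast_right_a, cast_right_b below 0.02 m/s and angular speed of each of cast_left, cast_right_a, cast_right_b below 0.1 rad/s and x of cast_right_a in the frame of tray_right between -0.125 and 0.125 m and y of cast_right_a in the frame of tray_right between -0.08 and 0.08 m and z of each of cast_right_a, cast_right_b in the frame of tray_right below 0.01 m and x of cast_right_b in the frame of tray_right between -0.125 and 0.125 m and y of cast_right_b in the frame of tray_right between -0.08 and 0.08 m); the robot touches nothing.
It fails at once if a bystander (lens, dish, jar, slide box, pen or forceps) is pushed more than 30 mm from its place, or the jar is tipped (distance of any of magnifier, petri_dish, specimen_jar, slide_box, marker, forceps from where it was at the start of the episode above 0.03 m or angle between specimen_jar's own z axis and vertical above 0.5 rad).
It fails at once if a cast is dropped: it falls free of the fingers faster than 0.8 m/s (a fall of more than about 30 mm) ((linear speed of cast_left above 0.8 m/s and contact force between cast_left and the fingers below 0.05 N) or (linear speed of cast_right_a above 0.8 m/s and contact force between cast_right_a and the fingers below 0.05 N) or (linear speed of cast_right_b above 0.8 m/s and contact force between cast_right_b and the fingers below 0.05 N)).
It also fails if it takes over 67 s, if anything falls off the work surface, if the arm or the gripper's body presses on something with over 40 N, if the wrist force passes 120 N, or if a joint passes its speed limit or range.

### The arm

A 6-joint arm with a two-finger parallel gripper is mounted at the origin on the work surface. World frame = base frame: x ahead of the robot, y to its left, z up, the work surface at z = 0. Lengths are in m, angles in rad, forces in N, time in s.
With the tool pointing down it reaches from about 0.35 to 0.8 m from the base axis. Payload 7.3 kg.
Tool frame: the origin (TCP) lies between the finger pads; the fingertips stand 25 mm ahead of it and the grasp point (between the pads) lies 6 mm ahead of it (r.tip_extent is the distance from the TCP to the fingertips, in m); z points along the fingers, y is the direction in which the jaws open and shut (so a half turn about z gives the same grasp; the last joint's range is limited). The gripper opens to 85 mm and grips with 20 to 120 N. Pads are 22 mm wide; open, the fingers measure 114 mm over their backs; the gripper's body (76 mm by 85 mm) begins 54 mm behind the grasp point. The pads swing forward as they close: fully open they stand 13 mm farther back than shut.
Start: joints at [-1.249, 0.342, 1.524, -0, 1.275, -0.146], TCP at [0.237, -0.469, 0.256] pointing down, gripper open.
Joint ranges: [-2.53, 2.53], [-0.77, 2.02], [0.04, 2.7], [-1, 4.14], [0.28, 2.66], [-3.11, 3.11]. Speed limits (rad/s): [2.57, 2.57, 3.14, 3.14, 3.14, 3.14].

### API

Orientations are given as a unit quaternion [x, y, z, w].
In Python, from workcell import r, command_gripper, optics gives the robot as it stands. The module is installed in compiled form; this text tells all that it offers. Calls block until the motion is done:
- r.reach(position, orientation): joint-space move of the TCP to a pose.
- r.move_straight(position, orientation=None, speed=0.15, max_force=None): straight line of the TCP; orientation=None keeps the orientation; speed is the mean speed in m/s. With max_force (N) it stops when the force on the tool has changed by that much, and returns True; else False.
- r.movej(angles): joint-space move.
- command_gripper(opening, force=None): finger opening in m; force is the grip in N (None keeps the last); returns when the fingers have stopped.
- r.hold(seconds).
- r.solve_ik(position, orientation): joint angles nearest the present ones, or None.
- r.read_state(): the state.
- optics.get_image(name): name is "scene" or "top" or "wrist"; returns (picture, depth): 480x640x3 uint8, red, green, blue; 480x640 float32, m along the optical axis (not along the pixel's ray), 0 where there is no reading.
- optics.camera_model(name): a dict with "K" (3x3 intrinsics, pixels), "R" (3x3) and "t" (3): a world point X has camera coordinates R X + t; the wrist camera has in their place "tool_from_camera" (4x4, takes a point from camera to tool coordinates, whose origin is the TCP and whose axes are the flange's). Camera axes: x right, y down, z forward; pixel columns grow to the right and rows downward; lengths in m; the calibration is good to about 2 mm. A picture is of the moment at which its call begins: read the wrist's pose just before it. camera_model takes no time and is no camera call.
A pose or a line that the arm cannot do raises r.PlanningError and nothing moves.
- r.finish_job(): hands the job in, once; it reports no verdict.
The state is a dict: "time_s": time; "joint_positions": joint angles; "dq": joint speeds; "tau": joint torques, N m; "eef_pos": TCP position; "eef_rot": TCP orientation; "contact_force": force on the tool from outside, world axes, zero at the start; "torque": the same for the moment, N m; "grip_width": finger opening in m.
Only numpy, scipy, OpenCV 4.12 (cv2) and the standard library are available. Lean on these libraries where they do the work, as an engineer would, in place of code of your own. Each camera call takes 0.05 s, during which the arm holds its last target. There are 200 camera calls.

## Working session

There is one attempt and no reset: what is moved stays moved. The work goes in short steps, each a Python script; the robot and the scene stay as the last script left them, time stands still between calls to the robot, and variables do not carry over. Pictures are saved under pics/ and viewed, about 8 in all and at most 12, crops included, and the job is handed in when it is done.

```bash
mkdir -p pics; python3 - <<'E'
from workcell import r, optics
import numpy as np, cv2
p,d=optics.get_image("top"); np.savez('top.npz',p=p,d=d)
cv2.imwrite('pics/top1.png',p[:,:,::-1])
c=optics.camera_model("top"); print(c)
s=r.read_state(); print(s['time_s'],s['eef_pos'],s['eef_rot'],s['grip_width'])
E
```

```text
{'K': array([[468.44208582,   0.        , 329.37853824],
       [  0.        , 468.44208582, 240.43370379],
       [  0.        ,   0.        ,   1.        ]]), 'R': array([[-0.00640722, -0.99986633, -0.01504237],
       [-0.98308106,  0.00905199, -0.18294722],
       [ 0.18305893,  0.01361569, -0.98300765]]), 't': array([0.00667186, 0.59422193, 0.81873759])}
0.05 [ 0.23663753 -0.46825465  0.25564567] [ 9.72772555e-01  2.31760603e-01 -5.68656657e-05 -7.58268391e-04] 0.08571578223553736
```

View pics/top1.png

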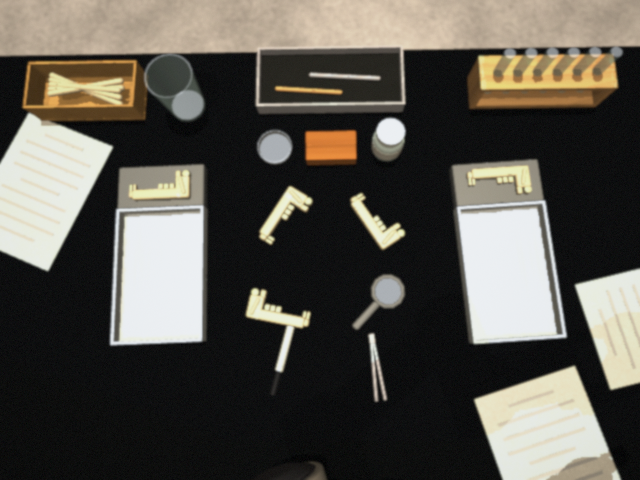

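The top view (up = +x, left = +y) shows the left image tray sample with teeth up and chin left, so it is tray_left. The right one has teeth down and chin left, so it is tray_right. The three casts are near (285,215), (378,222) and (278,310). I'll enlarge them next.

```bash
cat > h.py <<'E'
import numpy as np, cv2
from workcell import r, optics, command_gripper
C=optics.camera_model("top")
def ray(uv,z,C=C):
    uv=np.atleast_2d(np.asarray(uv,float)); d=np.c_[uv,np.ones(len(uv))]@np.linalg.inv(C['K']).T@C['R']
    o=-C['R'].T@C['t']; return o+d*((z-o[2])/d[:,2])[:,None]
E
python3 - <<'E'
from h import *
z=np.load('top.npz'); p,d=z['p'],z['d']
cv2.imwrite('pics/crop1.png',cv2.resize(p[170:345,230:420,::-1],None,fx=4,fy=4,interpolation=cv2.INTER_CUBIC)[:600*2])
h=cv2.cvtColor(p,cv2.COLOR_RGB2HSV); m=cv2.inRange(h,(18,35,120),(40,255,255))
n,l,s,c=cv2.connectedComponentsWithStats(m)
for i in range(1,n):
    if 150<s[i,4]<3000 and 150<c[i][1]<350:
        cnt=np.argwhere(l==i)[:,::-1]; w=ray(cnt,.018)[:,:2]
        rc=cv2.minAreaRect((w*1000).astype(np.float32))
        print(i,s[i],c[i].round(1),np.round(rc[0],1),np.round(rc[1],1),round(rc[2],1))
for n_,uv in dict(LT=[(118,210),(204,207),(207,342),(112,344)],RT=[(458,206),(545,203),(565,338),(471,342)]).items(): print(n_,ray(uv,.03).round(3)[:,:2].tolist())
E
```

```text
674 [ 454  162   81   39 1821] [498.2 178.6] [ 716.6 -323.8] [ 77.  155.9] 1.3
689 [ 127  168   76   37 1462] [165.8 189.4] [707.3 332.4] [ 73.8 149.5] 17.5
729 [259 186  53  58 800] [284.8 210.9] [648.5  90.2] [ 57.1 120.9] 57.5
739 [351 193  54  56 745] [377.6 223.8] [647.2 -89.9] [120.2  57. ] 33.4
812 [246 288  65  83 859] [272.4 312.1] [440.  117.8] [126.9 116.7] 60.1
LT [[0.663, 0.416], [0.668, 0.247], [0.41, 0.23], [0.407, 0.407]]
RT [[0.664, -0.247], [0.669, -0.415], [0.413, -0.429], [0.407, -0.256]]
```

View pics/crop1.png

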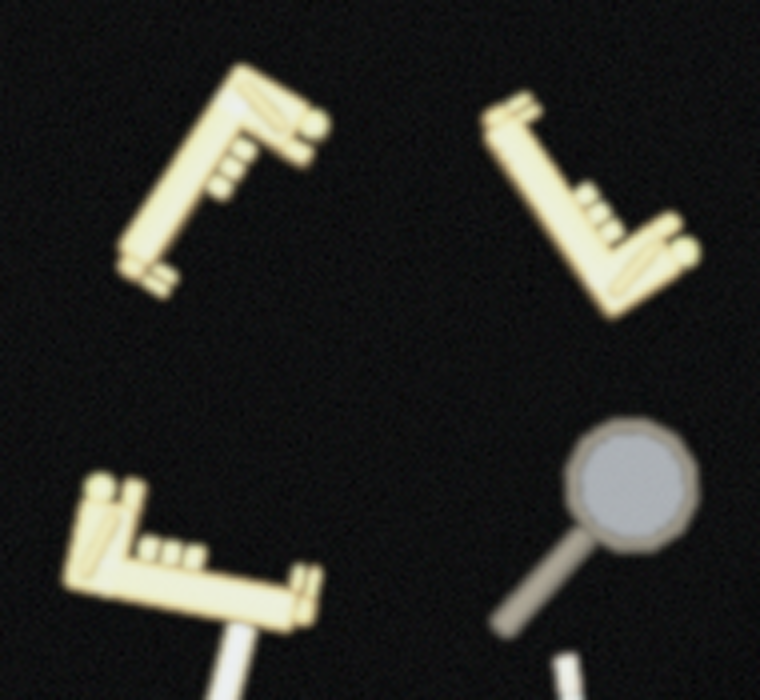

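Using each cast's chin and teeth directions: the top-left cast (A) is right-hand, the top-right cast (B) is left-hand and the lower-left cast (C) is right-hand. The pen end, crop (240,630), lies right beside C's bar at its grip point. I'll compute the poses and the pen position in C's frame.

```bash
python3 - <<'E'
from h import *
z=np.load('top.npz'); p=z['p']
h=cv2.cvtColor(p,cv2.COLOR_RGB2HSV)
print('sat pen',h[335:360:6,280:292,1].max(1),'bar',h[318,262:290:4,1])
for name,sat,box,c in [('A',35,(259,186,53,58),(-.85,.52)),('B',35,(351,193,54,56),(.85,.53)),('C',35,(243,285,72,42),(-.15,-1)),('C',55,(243,285,72,42),(-.15,-1)),('C',75,(243,285,72,42),(-.15,-1))]:
    m=cv2.inRange(h,(15,sat,120),(45,255,255)); x,y,w,hh=box
    m2=np.zeros_like(m); m2[y:y+hh,x:x+w]=m[y:y+hh,x:x+w]
    n,l,s,_=cv2.connectedComponentsWithStats(m2); i=1+s[1:,4].argmax()
    W=ray(np.argwhere(l==i)[:,::-1],.018)[:,:2]
    rc=cv2.minAreaRect((W*1000).astype(np.float32)); b=cv2.boxPoints(rc)
    e=max(b[1]-b[0],b[2]-b[1],key=np.linalg.norm); e/=np.linalg.norm(e); e*=np.sign(e@np.array(c))
    cen=np.array(rc[0])/1000; ang=np.arctan2(e[1],e[0]); R=np.array([[e[0],-e[1]],[e[1],e[0]]])
    L=(W-cen)@R*1000
    print(name,sat,cen.round(4),np.round(rc[1],1),'head',np.degrees(ang).round(1),'s',s[i,:4],
      'y-range by x:',[(a,L[abs(L[:,0]-a)<5][:,1].min().round(0),L[abs(L[:,0]-a)<5][:,1].max().round(0)) for a in (-45,-25,-15,-5,10,25,35,50)])
    if name=='C':
        pm=cv2.inRange(h,(0,0,90),(180,45,255)); pm[:300]=0; pm[345:]=0; pm[:,:270]=0; pm[:,305:]=0
        P=(ray(np.argwhere(pm>0)[:,::-1],.0075)[:,:2]-cen)@R*1000
        print('pen x',P[:,0].min(),P[:,0].max(),'ymax',P[:,1].max())
print(-C['R'].T@C['t'])
E
```

```text
sat pen [67 49 50 68 57] bar [54 38 31 28 27 23 23]
A 35 [0.6485 0.0902] [ 57.1 120.9] head 147.5 s [259 186  53  58] y-range by x: [(-45, np.float64(-29.0), np.float64(28.0)), (-25, np.float64(-29.0), np.float64(5.0)), (-15, np.float64(-29.0), np.float64(4.0)), (-5, np.float64(-29.0), np.float64(5.0)), (10, np.float64(-28.0), np.float64(-7.0)), (25, np.float64(-28.0), np.float64(-7.0)), (35, np.float64(-28.0), np.float64(-7.0)), (50, np.float64(-28.0), np.float64(6.0))]
B 35 [ 0.6472 -0.0899] [120.2  57. ] head 33.4 s [351 193  54  56] y-range by x: [(-45, np.float64(-28.0), np.float64(28.0)), (-25, np.float64(-4.0), np.float64(28.0)), (-15, np.float64(-3.0), np.float64(28.0)), (-5, np.float64(-3.0), np.float64(28.0)), (10, np.float64(7.0), np.float64(28.0)), (25, np.float64(7.0), np.float64(28.0)), (35, np.float64(6.0), np.float64(28.0)), (50, np.float64(-4.0), np.float64(28.0))]
C 35 [0.4704 0.0994] [121.5  56.8] head -103.2 s [246 288  65  39] y-range by x: [(-45, np.float64(-28.0), np.float64(27.0)), (-25, np.float64(-28.0), np.float64(4.0)), (-15, np.float64(-27.0), np.float64(
[... 303 characters left out ...]
0994] [121.3  56.8] head -102.8 s [246 288  65  39] y-range by x: [(-45, np.float64(-28.0), np.float64(27.0)), (-25, np.float64(-28.0), np.float64(4.0)), (-15, np.float64(-28.0), np.float64(4.0)), (-5, np.float64(-27.0), np.float64(5.0)), (10, np.float64(-27.0), np.float64(-5.0)), (25, np.float64(-27.0), np.float64(-5.0)), (35, np.float64(-26.0), np.float64(-5.0)), (50, np.float64(-23.0), np.float64(6.0))]
pen x -16.168765673613265 47.99915146384863 ymax 1.1655496530858334Traceback (most recent call last):
  File "<stdin>", line 15, in <module>
    return umr_minimum(a, axis, None, out, keepdims, initial, where)
ValueError: zero-size array to reduction operation minimum which has no identity
```

```bash
cat >> h.py <<'E'
def q(a): a=np.radians(a)/2; return np.array([np.cos(a),np.sin(a),0,0])
def world(pose,loc):
    x,y,h=pose; h=np.radians(h); return np.array([x+np.cos(h)*loc[0]-np.sin(h)*loc[1], y+np.sin(h)*loc[0]+np.cos(h)*loc[1]])
RT=(.538,-.337,2.5); LT=(.537,.325,2.8)
def target(T,x,head): return (*world(T,(x,0)),T[2]+head)
JOBS=dict(A=((.6485,.0902,147.5),(.023,-.018),[target(RT,.055,90)]),
 B=((.6472,-.0899,33.4),(.023,.018),[target(LT,0,90),target(LT,0,-90)]),
 C=((.4707,.0994,-101.),(-.014,-.012),[target(RT,-.055,-90)]))
UP=.17
def p3(xy,z): return [float(xy[0]),float(xy[1]),z]
def pick(pose,loc,k,opening,z=.028,force=40):
    xy=world(pose,loc); a=q(pose[2]+k)
    command_gripper(opening,force); r.reach(p3(xy,UP),a)
    f=r.move_straight(p3(xy,z),speed=.15,max_force=15); print('touch' if f else 'clear',r.read_state()['eef_pos'].round(4))
def lift(force=40):
    command_gripper(.0,force); print('w',r.read_state()['grip_width'])
    e=r.read_state()['eef_pos']; r.move_straight([e[0],e[1],UP+.03],speed=.15)
    s=r.read_state(); print('w',s['grip_width'],'F',s['contact_force'].round(2),'t',s['time_s'])
def place(pose,loc,k,opening,z=.034):
    xy=world(pose,loc); r.reach(p3(xy,UP),q(pose[2]+k))
    r.move_straight(p3(xy,z+.008),speed=.12)
    f=r.move_straight(p3(xy,z-.003),speed=.02,max_force=4); print('placed',f,r.read_state()['eef_pos'].round(4))
    command_gripper(opening); r.move_straight(p3(xy,UP),speed=.15); print('t',r.read_state()['time_s'])
E
python3 - <<'E'
from h import *
for n,(P,l,ts) in JOBS.items():
    for k in (0,180):
        a=r.solve_ik(p3(world(P,l),.028),q(P[2]+k)); print(n,k,world(P,l).round(3),None if a is None else np.round(a,2))
        for t in ts:
            b=r.solve_ik(p3(world(t,l),.034),q(t[2]+k)); print('   ->',np.round(t,3),None if b is None else np.round(b,2))
E
```

```text
A 0 [0.639 0.118] [ 0.06  0.8   1.39 -0.    0.95 -0.94]
   -> [ 0.593 -0.335 92.5  ] [-0.58  0.85  1.27 -0.    1.03 -0.63]
A 180 [0.639 0.118] [ 0.06  0.8   1.39 -0.    0.95  2.2 ]
   -> [ 0.593 -0.335 92.5  ] [-0.58  0.85  1.27 -0.    1.03  2.51]
B 0 [ 0.656 -0.062] [-0.21  0.82  1.36 -0.    0.97  0.78]
   -> [ 0.537  0.325 92.8  ] [ 0.47  0.76  1.47 -0.    0.91  0.42]
   -> [  0.537   0.325 -87.2  ] [ 0.38  0.77  1.44 -0.    0.93 -2.81]
B 180 [ 0.656 -0.062] [-0.21  0.82  1.36 -0.    0.97 -2.36]
   -> [ 0.537  0.325 92.8  ] [ 0.47  0.76  1.47 -0.    0.91 -2.72]
   -> [  0.537   0.325 -87.2  ] [ 0.38  0.77  1.44 -0.    0.93  0.33]
C 0 [0.462 0.115] [ 0.08  0.58  1.91 -0.    0.65 -2.87]
   -> [  0.483  -0.339 -87.5  ] [-0.74  0.69  1.63 -0.    0.82  2.36]
C 180 [0.462 0.115] [ 0.08  0.58  1.91 -0.    0.65  0.28]
   -> [  0.483  -0.339 -87.5  ] [-0.74  0.69  1.63 -0.    0.82 -0.78]
```

```bash
python3 - <<'E'
from h import *
P,l,ts=JOBS['A']
pick(P,l,0,.05); lift()
w=r.read_state()['grip_width']
if .016<w<.024: place(ts[0],l,0,.045)
C_,lc,_=JOBS['C']; r.reach(p3(world(C_,lc),.2),q(C_[2]+180))
p,_d=optics.get_image("wrist"); cv2.imwrite('pics/w1.png',p[:,:,::-1])
t,_d=optics.get_image("top"); cv2.imwrite('pics/top2.png',t[:,:,::-1])
print(r.read_state()['time_s'],r.read_state()['eef_pos'],optics.camera_model('wrist'))
np.savez('w1.npz',p=p,pos=r.read_state()['eef_pos'],rot=r.read_state()['eef_rot'])
E
```

```text
clear [0.6395 0.1177 0.0291]
w 0.018648697688299208
w 0.01909450900228702 F [ 0.44  0.42 -1.02] t 5.8083
placed True [ 0.6103 -0.3111  0.0341]
t 10.4917
12.25 [0.46218466 0.11474969 0.19985635] {'K': array([[363.23459522,   0.        , 314.05258695],
       [  0.        , 363.23459522, 243.38354687],
       [  0.        ,   0.        ,   1.        ]]), 'tool_from_camera': array([[-4.45020911e-04, -9.63405842e-01, -2.68046612e-01,
         6.71477053e-02],
       [ 9.99999800e-01, -5.49405580e-04,  3.14421894e-04,
         2.29622147e-05],
       [-4.50182194e-04, -2.68046418e-01,  9.63405893e-01,
        -1.17738324e-01],
       [ 0.00000000e+00,  0.00000000e+00,  0.00000000e+00,
         1.00000000e+00]])}
```

View pics/w1.png

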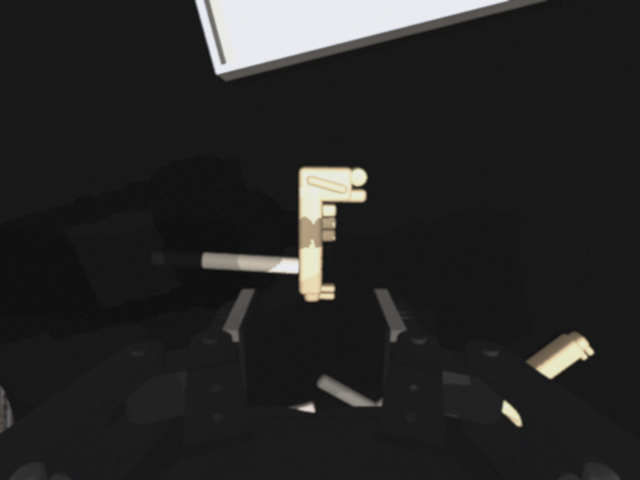

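View pics/top2.png

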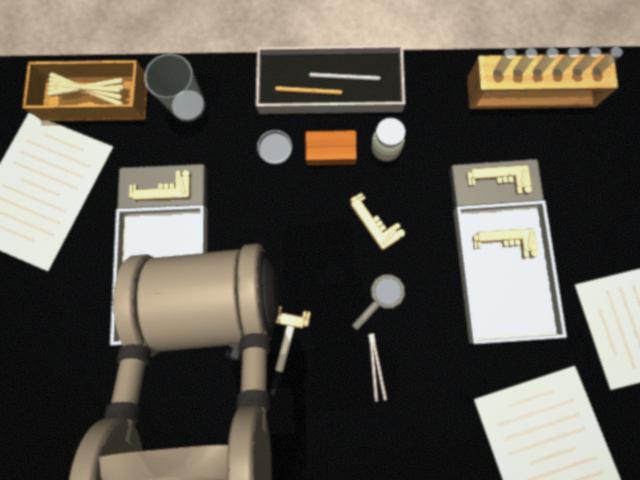

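The wrist view shows C with its bar vertical at columns 299–322 (rows 165–300), molars at rows 205–242, and the pen ending at (300,266) on the grip point. The top view shows A flat in the right tray at (505,240), same shape as the sample. I'll cross-check the molar grip spot from the wrist pixels and then pick C.

```bash
python3 - <<'E'
from h import *
from scipy.spatial.transform import Rotation as Ro
z=np.load('w1.npz'); M=optics.camera_model('wrist'); Rt=Ro.from_quat(z['rot']).as_matrix(); T=M['tool_from_camera']
Rw=Rt@T[:3,:3]; o=Rt@T[:3,3]+z['pos']; CW=dict(K=M['K'],R=Rw.T,t=-Rw.T@o)
W=ray([(299,168),(299,292),(336,210),(336,239),(366,177)],.016,CW)[:,:2]; P=ray([(299,259),(299,273)],.0075,CW)[:,:2]
C_,l,ts=JOBS['C']; h=np.radians(C_[2]); R=np.array([[np.cos(h),-np.sin(h)],[np.sin(h),np.cos(h)]])
print(((W-C_[:2])@R*1000).round(1),'pen',((P-C_[:2])@R*1000).round(1))
E
```

```text
[[-60.4 -23.3]
 [ 48.5 -24.7]
 [-25.7   7.3]
 [ -0.5   7.7]
 [-53.1  31.5]] pen [[ 20.2 -24.7]
 [ 33.6 -24.9]]
```

```bash
python3 - <<'E'
from h import *
C_,l,ts=JOBS['C']; C_=(*world(C_,(0,.0025)),-101.6)
pick(C_,l,180,.056); lift()
w=r.read_state()['grip_width']; print(w)
p,_d=optics.get_image("wrist"); s,_d=optics.get_image("scene")
cv2.imwrite('pics/c2.png',cv2.resize(np.hstack([p,s])[:,:,::-1],(800,300),interpolation=cv2.INTER_AREA))
E
```

```text
clear [0.4649 0.1151 0.0288]
w 0.029513683286015415
w 0.02991215537139824 F [ 0.29 -0.43 -1.27] t 15.5167
0.02991215537139824
```

View pics/c2.png

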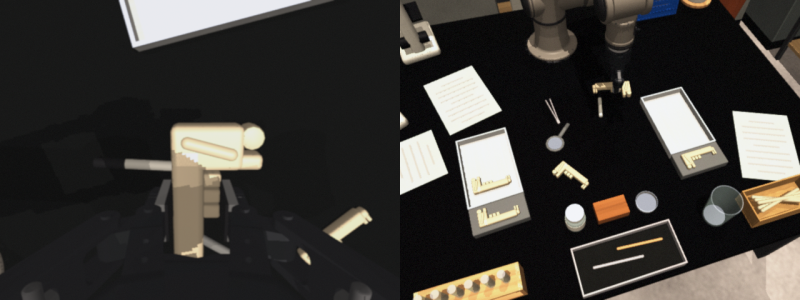

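C is gripped level across the bar and molars, 30 mm wide as expected, and the pen is undisturbed. Next I'll place C, then do B.

```bash
python3 - <<'E'
from h import *
C_,l,ts=JOBS['C']
place(ts[0],l,180,.05)
P,l,ts=JOBS['B']
pick(P,l,0,.05); lift()
w=r.read_state()['grip_width']
if .016<w<.024:
    place(ts[0],l,0,.045)
    r.reach([.35,0.12,.30],q(0)); 
p,_d=optics.get_image("top"); cv2.imwrite('pics/top3.png',p[:,:,::-1]); s,d=optics.get_image("scene"); cv2.imwrite('pics/s3.png',s[:,:,::-1]); print(r.read_state()['time_s'])
E
```

```text
placed True [ 0.4705 -0.326   0.034 ]
t 20.3
clear [ 0.6572 -0.0625  0.0291]
w 0.01853541404711011
w 0.018851657679190538 F [-0.58 -0.32 -1.97] t 24.6833
placed True [0.518  0.3471 0.0342]
t 29.3667
30.65
```

View pics/top3.png

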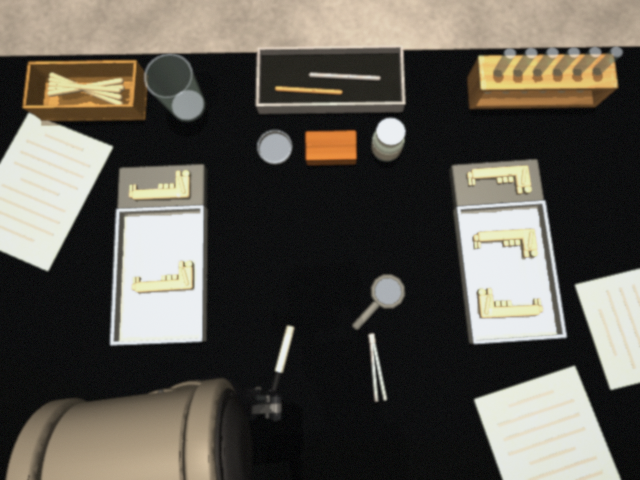

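View pics/s3.png

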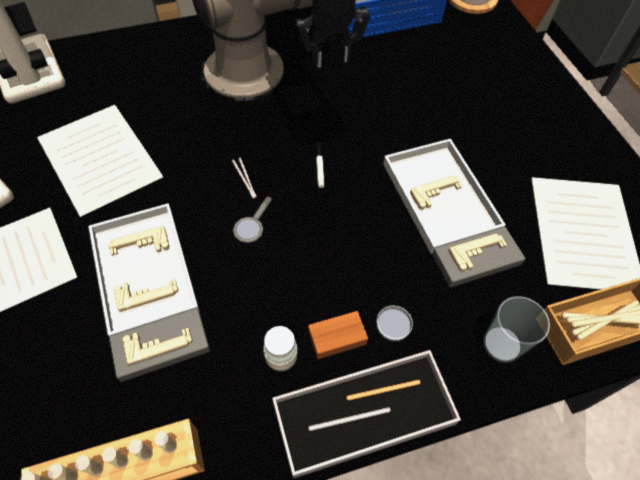

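Both views show the casts flat and clear of the walls and each other: left tray at (163,277), right tray at (505,240) and (510,305). The bystanders are in place and the arm is clear, so I'm handing in.

```bash
python3 - <<'E'
from workcell import r
r.hold(.3); print(r.finish_job(), r.read_state()['time_s'])
E
```

```text
the job is handed in; nothing more can be done
the job is handed in; nothing more can be done
```

I sorted all three casts and handed the job in at about 31 s of the 67 s allowed. The hand-in reports no verdict. Both right-hand casts are in the right-hand tray, and the left-hand cast is in the left-hand tray.

- **Grasps:** Two casts were picked up at their grip points, and the grip widths read 18.9–19.1 mm on the 20 mm bar. The pen lay against the third cast's grip point, so I gripped that one across the bar and molars instead (29.9 mm).
- **Placing:** Each cast was lowered until it touched the tray floor, then released.
- **Final check:** By eye, the last top and scene pictures show each cast matching its tray's sample, lying flat and clear of the walls and each other. The bystanders look to be in their original places; I did not measure this.
- **One disagreement:** The top and wrist cameras differed by about 3 mm on the position of the cast beside the pen. I used a value in between, and the grasp was clean.

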